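# Load the tape station and hold its label holder home

### The job

Put the loose paper-tape roll over the spindle of the tape station, down onto its collar, and let go of it. Then take the narrower of the two label holders from the wooden stand and push it down behind the station's front lip, card facing the front, against the sprung seat until its flange is fully home on the lip; finish while still holding it pressed down there, because it springs up if released and the locking screw is put in by somebody else. Leave the wider label holder and the other things on the bench where they are.

Things in the scene. Friction and masses are not known exactly. Their poses are not given: they have to be found in the camera images.
- station: Tape station, fixed to the bench: grey base plate 170 x 120 x 6 mm; origin at the centre of its underside, z up, -x is its front (towards the robot). 65 mm in front of the origin (x = -65) is a slot between an aluminium front lip and an equal wall behind it; 45 mm behind the origin (x = +45) stands the spindle. Its place and yaw (up to about 0.3 rad) vary.
- spindle_top (a point): Centre of the top of the upright steel spindle, 50 mm above the bench. Spindle 28 mm in diameter, its last 5 mm tapering to 19 mm; it rises from a grey collar 44 mm in diameter whose top is 14 mm above the bench (36 mm below this point), where the roll comes to rest.
- slot (a point): Centre of the slot's mouth, level with the tops of lip and wall, 45 mm above the bench; axes as the station's (x to the back, y along the slot). The slot is 10 mm wide in x and 66 mm long in y; lip and wall are each 5 mm thick and 82 mm long. In it, 22 mm below the mouth, lies the top of the sprung seat.
- seat (a joint): Sprung seat bar in the slot: 0 when up (top 22 mm below the mouth), grows as it is pressed down, m. 0.008 when the label holder's flange rests on lip and wall. It pushes up with about 2.5 N at 0 and 8 N at 0.008.
- holder: Narrower label holder, 60 mm wide (y), 71 tall, 50 g, loose in the stand. Origin: centre of its underside, z up. Blade 5 mm thick (x), z 0 to 30; flange 20 thick, z 30 to 35; grey head 10 thick, z 35 to 71, gripped across its thickness. Pale paper card on the -x face, towards the robot as it stands. Home: flange on lip and wall, origin 30 mm below point slot.
- holder_card (a point): Centre of the paper card on the -x face of the narrower holder's head, 54 mm above its origin.
- wide_holder: The wider label holder, 90 mm wide, otherwise the same shape; stands in line with the narrower one, either left or right of it, 100 mm from centre to centre. Too wide for the slot. Leave it.
- stand: Wooden stand fixed to the bench, 50 x 214 x 28 mm; origin at the centre of its underside. A groove 7 mm wide along its y, with its floor 6 mm above the bench, holds both label holders upright. Place and yaw vary.
- roll: Paper-tape roll: ring 56 mm outside, 32 mm bore, 25 mm high, about 80 g, lying flat and loose on the bench to the left of the station. Origin at the centre of its underside.
- solder_spool: Solder reel, 85 x 60 x 46 mm, bystander; origin under its middle.
- flux_bottle: Dropper bottle, 34 mm in diameter, 102 mm tall, bystander; origin under its middle.
- module_blue: Small circuit module, 49 x 50 x 12 mm, bystander; origin under its middle.
Things that resemble listed ones, but are neither listed nor needed, are in the scene too. What is shaped like the roll but blue is not meant.

How it is judged:
On the way:
1. the roll sits on the spindle's collar, released (horizontal distance between roll and spindle_top below 0.005 m and z of roll in the frame of station below 0.017 m and angle between roll's own z axis and vertical below 0.1 rad and contact force between the fingers and roll below 0.2 N), for 0.3 s.
At the end, for the whole second after the job is handed in: Roll released on the collar (3 mm), within 5 mm of the spindle's axis, level; narrower label holder upright in the slot, card to the front, flange within 2.5 mm of the lip, seat down more than 6 mm; the gripper still on it, at rest, pressing on the station with over 5 N (all of step 1 and value of joint seat above 0.006 m and z of holder in the frame of slot below -0.0275 m and horizontal distance between holder and slot below 0.007 m and angle between holder's own z axis and vertical below 0.1 rad and x of holder_card in the frame of slot below 0 m and contact force between holder and station above 5 N and contact force between the fingers and holder above 1 N and linear speed of holder below 0.02 m/s); the arm keeps its last pose, push and grip.
It fails at once if a bystander or the wider label holder was moved more than 30 mm (distance of any of wide_holder, solder_spool, flux_bottle, module_blue from where it was at the start of the episode above 0.03 m).
It fails at once if the dropper bottle was tipped over (angle between flux_bottle's own z axis and vertical above 0.5 rad).
It also fails if it takes over 58 s, if anything falls off the work surface, if the arm or the gripper's body presses on something with over 40 N, if the wrist force passes 120 N, or if a joint passes its speed limit or range.

### The arm

A 6-joint arm with a two-finger parallel gripper is mounted at the origin on a cart in front of the work surface, level with it; the furniture and walls round the work are solid. World frame = base frame: x ahead of the robot, y to its left, z up, the work surface at z = 0. Lengths are in m, angles in rad, forces in N, time in s.
With the tool pointing down it reaches from about 0.35 to 0.975 m from the base axis. Payload 4.9 kg.
Tool frame: the origin (TCP) lies midway between the tips of the shut fingers; the grasp point (between the pads) lies 19 mm behind it; z points along the fingers, y is the line along which they close (so a half turn about z gives the same grasp; the last joint's range is limited). The gripper opens to 85 mm and grips with 20 to 120 N. Pads are 22 mm wide; open, the fingers measure 114 mm over their backs; the gripper's body (76 mm by 85 mm) begins 54 mm behind the grasp point. The pads swing forward as they close: fully open they stand 13 mm farther back than shut.
Start: joints at [1.002, 0.053, 1.613, -0, 1.476, -0.119], TCP at [0.272, 0.563, 0.231] pointing down, gripper open.
Joint ranges: [-3.01, 3.01], [-1.01, 2.22], [0.06, 2.58], [-1.02, 4.17], [0.09, 2.62], [-3.14, 3.14]. Speed limits (rad/s): [2.57, 2.57, 3.14, 3.14, 3.14, 3.14].

### API

Orientations are given as a rotation vector (axis times angle).
In Python, from station import ctrl, optics, job gives the robot as it stands.
- The arm moves only by the shell command python3 -m jog 'ROWS' [OPENING] [FORCE]. ROWS is JSON, a list of rows, each a list of 2 entries, a list of its own where there are three numbers: the shift along the tool's x, y, z in m, then the turn, a rotation vector about the tool's x, y, z in rad. A call has 1 to 5 rows; each row is the pose to reach, as a shift and turn from the pose commanded when the call began, along the tool's axes at that moment; what a row does not reach only later rows make up. A row lasts 1/10 s, in which the tool goes at most 50 mm and 8.59 degrees, less where a joint would pass 70% of its speed; a pose out of reach is approached as far as the arm can. A call with a gripper value outside its range is refused whole. OPENING is the opening, from 0 (shut) to 1 (fully open), set as the call begins (- or left out, the last holds). The fingers move at their own pace and stop on an object; FORCE is the grip in N (left out, the last holds). Time passes only in rows, so rows that repeat a pose let the fingers close. It gives the time, the measured TCP pose, the force, the opening and the grip force at its end, in the units of the state.
- ctrl.get_obs(): the state, without advancing time (a new reading comes with each control period).
- optics.get_image(name): name is "scene" or "top" or "wrist"; returns a dict with "image" (384x512x3 uint8, blue, green, red), "fx", "fy", "cx", "cy" (pixels), "rvec" (rotation vector, rad) and "tvec" (3), from world to camera coordinates, as OpenCV has them; the wrist camera has in their place "mount" (4x4, takes a point from camera to tool coordinates, whose origin is the TCP and whose axes are the flange's). Camera axes: x right, y down, z forward; pixel columns grow to the right and rows downward; lengths in m; the calibration is good to about 2 mm. A picture is of the moment at which its call begins: read the wrist's pose just before it. There is no depth.
- job.finish_job(): hands the job in; it is judged then, once.
The state is a dict: "t": time; "q": joint angles; "dq": joint speeds; "effort": joint torques, N m; "tool_pos": TCP position; "tool_rot": TCP orientation; "contact_force": force on the tool from outside, world axes, zero at the start; "wrist_torque": the same for the moment, N m; "opening": finger opening in m; "grip_force": force on a finger pad.
Only numpy, scipy, OpenCV 4.12 (cv2) and the standard library are available. Lean on these libraries where they do the work, as an engineer would, in place of code of your own. Each camera call takes 0.05 s, during which the arm holds its last target. There are 200 camera calls.

## Working session

There is one attempt and no reset: what is moved stays moved. The work goes in short steps, Python scripts to look and compute and a shell command to move; the robot and the scene stay as the last step left them, time stands still between calls to the robot, and variables do not carry over. Pictures are saved under pics/ and viewed, at most 10 in all, crops included, and the job is handed in when it is done.

```bash
ls; mkdir -p pics; cat > h.py <<'E'
import numpy as np, cv2
from scipy.spatial.transform import Rotation as R
from station import ctrl, optics, job
def snap(n,f=None):
    o=ctrl.get_obs(); d=optics.get_image(n)
    if f: cv2.imwrite('pics/'+f,d['image'])
    if n=='wrist':
        T=np.eye(4);T[:3,:3]=R.from_rotvec(o['tool_rot']).as_matrix();T[:3,3]=o['tool_pos']
        d['C']=T@np.array(d['mount'])
    else:
        T=np.eye(4);T[:3,:3]=R.from_rotvec(np.ravel(d['rvec'])).as_matrix();T[:3,3]=np.ravel(d['tvec'])
        d['C']=np.linalg.inv(T)
    return d
def ray(d,p):
    v=d['C'][:3,:3]@np.array([(p[0]-d['cx'])/d['fx'],(p[1]-d['cy'])/d['fy'],1]); return d['C'][:3,3],v/np.linalg.norm(v)
def plane(d,p,z):
    o,v=ray(d,p); return o+v*(z-o[2])/v[2]
def tri(d1,p1,d2,p2):
    o1,v1=ray(d1,p1);o2,v2=ray(d2,p2)
    s=np.linalg.lstsq(np.c_[v1,-v2],o2-o1,rcond=None)[0]
    a,b=o1+s[0]*v1,o2+s[1]*v2
    return (a+b)/2,np.linalg.norm(a-b)
def proj(d,P):
    c=np.linalg.inv(d['C'])@np.r_[P,1]; return np.array([d['fx']*c[0]/c[2]+d['cx'],d['fy']*c[1]/c[2]+d['cy']])
E
python3 - <<'E'
from h import *
import pickle
D={n:snap(n) for n in('top','scene','wrist')}
pickle.dump(D,open('d0.pkl','wb'))
for n in('top','scene'): cv2.imwrite(f'pics/{n}0.png',cv2.resize(D[n]['image'],(800,600)))
for n in D: print(n,D[n]['C'][:3].round(3).tolist(),D[n]['fx'],D[n]['cx'],D[n]['cy'])
print(ctrl.get_obs())
E
```

```text
pics
top [[0.019, -0.998, 0.066, 0.525], [-1.0, -0.019, 0.003, 0.043], [-0.002, -0.066, -0.998, 1.131]] 377.02764297261535 266.62812542440463 189.65014725974765
scene [[0.839, -0.434, 0.328, 0.235], [-0.543, -0.65, 0.531, -0.503], [-0.017, -0.624, -0.782, 0.893]] 385.6981731825264 250.45895388619098 193.9314723632528
wrist [[0.435, 0.858, 0.275, 0.2], [0.9, -0.414, -0.134, 0.597], [-0.001, 0.306, -0.952, 0.372]] 319.14327638357156 255.6676431048983 186.45895347432204
{'t': 0.15, 'q': array([ 1.00198757e+00,  5.32223320e-02,  1.61400504e+00, -1.31749389e-05,
        1.47599773e+00, -1.19035350e-01]), 'dq': array([ 0.00131524, -0.00400988, -0.00343547, -0.0007965 ,  0.0021051 ,
       -0.00084257]), 'effort': array([ 1.33159124e-04, -3.94239807e+01, -3.70724380e+01, -1.23902769e-04,
        4.61894029e-03,  1.80903152e-05]), 'tool_pos': array([0.27147895, 0.56240793, 0.23031903]), 'tool_rot': array([-7.00440218e-01, -3.06196039e+00,  2.42060537e-03]), 'contact_force': array([ 0.71112753, -0.67337552,  0.06583634]), 'wrist_torque': array([-0.0139835 , -0.02848355, -0.02801339]), 'grip_force': 0.0, 'opening': 0.08520348555222965}
```

View pics/top0.png

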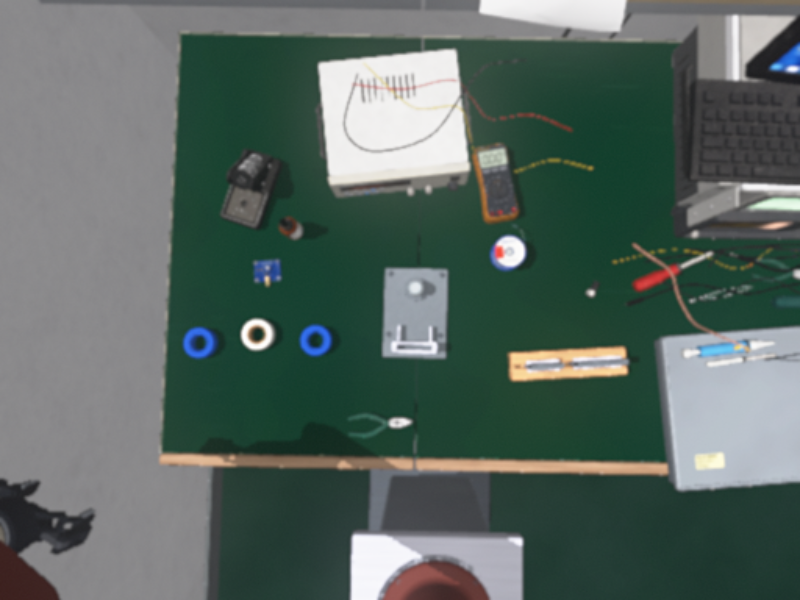

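View pics/scene0.png

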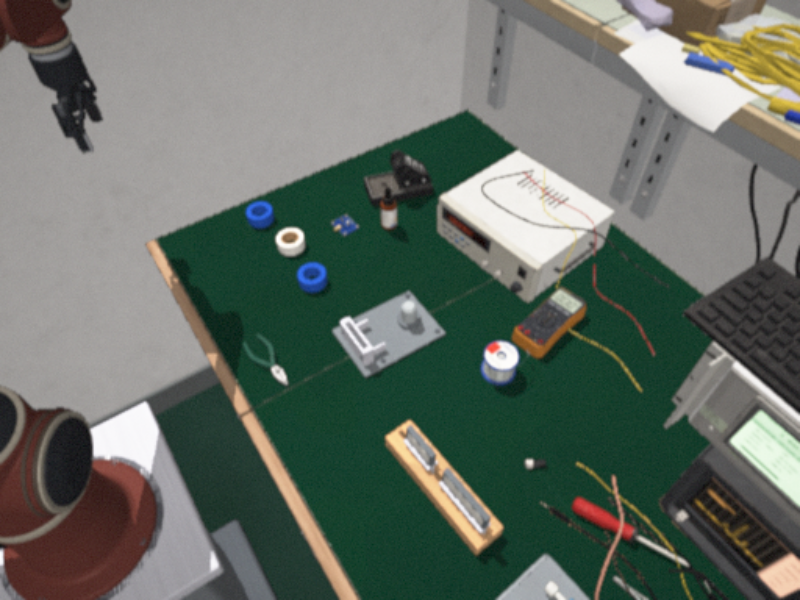

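Top view (800x600): white roll at (257,334) between blue look‑alike rings at (200,342) and (316,340). The station's spindle is at (416,288), the slot at about (414,346), and the stand at (568,364). In the scene view the stand's left holder (419,448) looks shorter than the right one (465,500). Next I measure, and confirm in one enlarged crop.

```bash
python3 - <<'E'
from h import *
import pickle
D=pickle.load(open('d0.pkl','rb')); t,s=D['top'],D['scene']
def big(d,c,w,h,k): 
    x,y=c; return cv2.resize(d['image'][y-h//2:y+h//2,x-w//2:x+w//2],None,fx=k,fy=k,interpolation=cv2.INTER_CUBIC)
a=big(t,(364,233),96,48,4); b=big(s,(284,312),96,100,4)
c=big(t,(165,216),96,48,4); e=big(t,(266,200),96,100,4)
cv2.imwrite('pics/c.png',np.hstack([np.vstack([a,b]),np.vstack([c,e])]))
def mask(d,lo,hi,box):
    h=cv2.cvtColor(d['image'],cv2.COLOR_BGR2HSV); m=cv2.inRange(h,lo,hi); k=np.zeros_like(m); x0,y0,x1,y1=box; k[y0:y1,x0:x1]=m[y0:y1,x0:x1]
    c=max(cv2.findContours(k,cv2.RETR_EXTERNAL,cv2.CHAIN_APPROX_NONE)[0],key=cv2.contourArea); return c
W=((0,0,120),(40,90,255))
ct=mask(t,*W,(150,200,180,228)); cs=mask(s,*W,(172,142,200,168))
et=cv2.fitEllipse(ct); es=cv2.fitEllipse(cs); print('roll',et,es,tri(t,et[0],s,es[0]),plane(t,et[0],.02))
O=((8,60,80),(25,255,255))
for d,b,n in((t,(315,210,415,255),'t'),(s,(230,255,335,365),'s')):
    r=cv2.boxPoints(cv2.minAreaRect(mask(d,*O,b))); print('stand',n,r.tolist(),[plane(d,p,.028).round(3).tolist() for p in r])
P=((80,0,70),(130,90,255))
r=cv2.boxPoints(cv2.minAreaRect(mask(t,(0,0,70),(180,110,255),(235,165,295,235)))); print('plate',r.tolist(),[plane(t,p,.006).round(3).tolist() for p in r])
E
```

```text
roll ((164.52841186523438, 213.65052795410156), (18.24891471862793, 19.93660545349121), 86.60863494873047) ((185.5289764404297, 154.220947265625), (17.53976058959961, 18.218921661376953), 100.037109375) (array([0.52133601, 0.349194  , 0.00918838]), np.float64(0.001148185161747483)) [0.52187822 0.3459855  0.02      ]
stand t [[324.1933288574219, 224.67401123046875], [401.1380920410156, 220.62429809570312], [402.1463928222656, 239.78176879882812], [325.2016296386719, 243.83148193359375]] [[0.499, -0.123, 0.028], [0.515, -0.346, 0.028], [0.459, -0.349, 0.028], [0.443, -0.126, 0.028]]
stand s [[243.2079315185547, 280.92083740234375], [263.3019714355469, 264.480224609375], [324.2969970703125, 339.02972412109375], [304.2029724121094, 355.4703369140625]] [[0.436, -0.133, 0.028], [0.502, -0.123, 0.028], [0.511, -0.348, 0.028], [0.453, -0.352, 0.028]]
plate [[242.7547149658203, 229.35848999023438], [244.7658233642578, 169.0255126953125], [287.91790771484375, 170.46392822265625], [285.90679931640625, 230.79690551757812]] [[0.48, 0.116, 0.006], [0.66, 0.114, 0.006], [0.658, -0.016, 0.006], [0.478, -0.012, 0.006]]
```

View pics/c.png

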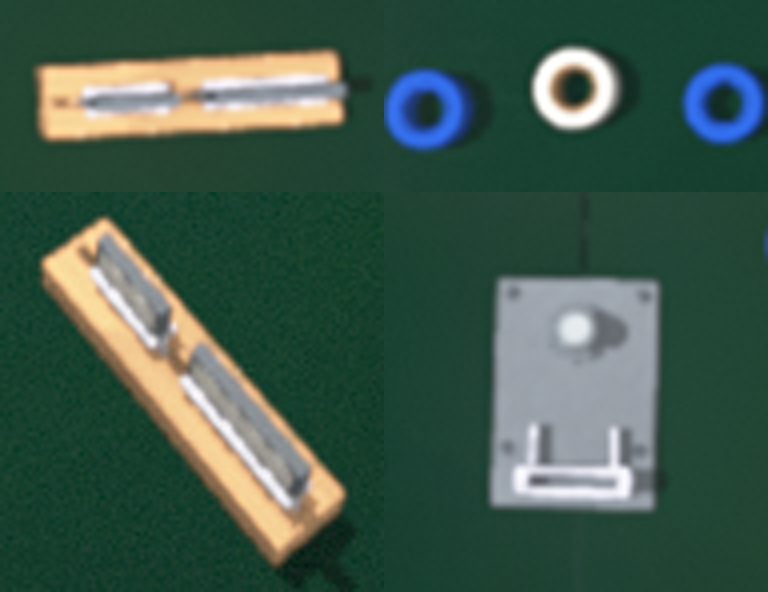

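The crop shows the white roll in the middle, with blue rings on both sides as look‑alikes. The narrower holder is the left one (crop 90–178 wide against 200–345 for the right one). I'll move above the roll, with tool y along world x.

```bash
python3 -m jog '[[[-0.04,-0.0105,0.01],[0,0,0.14]],[[-0.08,-0.021,0.02],[0,0,0.28]],[[-0.12,-0.0315,0.03],[0,0,0.42]],[[-0.16,-0.042,0.04],[0,0,0.56]]]' 1
python3 -m jog '[[[-0.04,0.012,0.01],[0,0,0.14]],[[-0.08,0.024,0.02],[0,0,0.28]],[[-0.12,0.036,0.03],[0,0,0.42]],[[-0.1565,0.048,0.04],[0,0,0.56]],[[-0.1565,0.048,0.04],[0,0,0.56]]]'
python3 - <<'E'
from h import *
o=ctrl.get_obs(); print(o['tool_pos'],R.from_rotvec(o['tool_rot']).as_matrix()[:,:2].round(3).tolist(),o['q'].round(2))
d=snap('wrist','w1.png'); import pickle; pickle.dump(d,open('w1.pkl','wb'))
print(proj(d,[.521,.348,.025]))
E
```

```text
t: 0.55
tool_pos: [0.3983, 0.4542, 0.1906]
tool_rot: [-1.527, -2.745, 0.001]
contact_force: [0.3, 0.5, -0.6]
opening: 0.0854
grip_force: 0.0
t: 1.05
tool_pos: [0.5234, 0.3448, 0.149]
tool_rot: [2.228, 2.215, -0.005]
contact_force: [-0.5, 0.9, 0.3]
opening: 0.0851
grip_force: 0.0
[0.52336476 0.34483125 0.1489867 ] [[0.006, 1.0], [1.0, -0.006], [-0.003, -0.002]] [ 0.46  0.12  1.68 -0.    1.34  0.47]
[254.09407119 174.79458447]
```

View pics/w1.png

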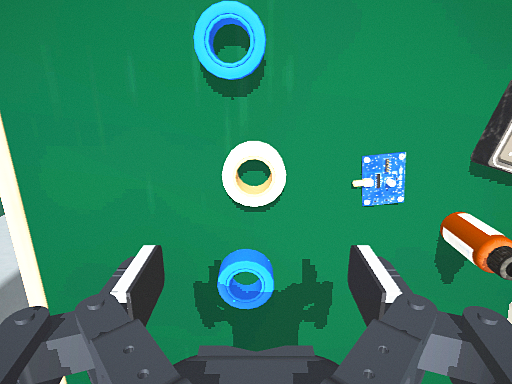

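The wrist view shows the white roll at (254,174), with blue rings at (230,40) and (246,278), the module at (384,180) and the bottle at (480,245).

```bash
cat >> h.py <<'E'
def hole(d,c,r=45,K=6):
    x0,y0=int(c[0])-r,int(c[1])-r
    im=cv2.resize(d['image'][y0:y0+2*r,x0:x0+2*r],None,fx=K,fy=K,interpolation=cv2.INTER_CUBIC)
    h=cv2.cvtColor(im,cv2.COLOR_BGR2HSV); m=cv2.inRange(h,(0,0,140),(180,60,255))
    cs,hi=cv2.findContours(m,cv2.RETR_CCOMP,cv2.CHAIN_APPROX_NONE)
    f=lambda c:(lambda e:(((e[0][0]+.5)/K-.5+x0,(e[0][1]+.5)/K-.5+y0),(e[1][0]/K,e[1][1]/K)))(cv2.fitEllipse(c))
    o=max(range(len(cs)),key=lambda i:cv2.contourArea(cs[i]) if hi[0][i][3]<0 else 0)
    k=[i for i in range(len(cs)) if hi[0][i][3]==o]; k=max(k,key=lambda i:cv2.contourArea(cs[i]))
    return f(cs[o]),f(cs[k])
E
python3 - <<'E'
from h import *
import pickle
w=pickle.load(open('w1.pkl','rb')); D=pickle.load(open('d0.pkl','rb'))
a=hole(w,(254,174)); b=hole(D['top'],(164.5,213.6),14,12); print(a,b)
for i in (0,1): print(tri(w,a[i][0],D['top'],b[i][0]),plane(w,a[i][0],.025),plane(D['top'],b[i][0],.025))
print(proj(w,[.52,.345,.025])-proj(w,[.552,.345,.025]))
E
```

```text
(((253.58665466308594, 173.66888936360678), (63.86607869466146, 66.0642801920573)), ((253.27786254882812, 176.26733907063803), (35.35147603352865, 37.15059916178385))) (((164.0564193725586, 213.62013371785483), (20.239054361979168, 20.85231653849284)), ((163.73855845133463, 213.55883407592773), (11.36264165242513, 11.708208719889322)))
(array([0.52123024, 0.34749801, 0.0195963 ]), np.float64(0.0014198636633743493)) [0.52056875 0.34901289 0.025     ] [0.52195288 0.34600851 0.025     ]
(array([0.5212019 , 0.34681742, 0.0255213 ]), np.float64(0.001827274291470281)) [0.52028308 0.34667852 0.025     ] [0.52211429 0.34694642 0.025     ]
[-36.86613523   0.19680273]
```

Roll centre is (0.521, 0.347) with its top at 25.5 mm, which fits the text. Descend and grip.

```bash
python3 -m jog '[[[0.001,-0.001,0.04],[0,0,0]],[[0.002,-0.0024,0.08],[0,0,0]],[[0.002,-0.0024,0.115],[0,0,0]],[[0.002,-0.0024,0.147],[0,0,0]],[[0.002,-0.0024,0.147],[0,0,0]]]' 1 >/dev/null
python3 -m jog '[[[0,0,0],[0,0,0]],[[0,0,0],[0,0,0]],[[0,0,0],[0,0,0]],[[0,0,0],[0,0,0]],[[0,0,0],[0,0,0]]]' 0 40
python3 -m jog '[[[0,0,0],[0,0,0]],[[0,0,-0.03],[0,0,0]],[[0,0,-0.07],[0,0,0]],[[0,0,-0.11],[0,0,0]],[[0,0,-0.11],[0,0,0]]]'
```

```text
t: 2.1
tool_pos: [0.5211, 0.3519, 0.0079]
tool_rot: [2.219, 2.222, 0.009]
contact_force: [-1.3, 1.0, 6.7]
opening: 0.0545
grip_force: 43.0
t: 2.6
tool_pos: [0.5235, 0.3528, 0.1233]
tool_rot: [2.217, 2.219, 0.022]
contact_force: [0.4, -0.5, 0.5]
opening: 0.0548
grip_force: 43.0
```

```bash
python3 - <<'E'
from h import *
o=ctrl.get_obs(); print(o['tool_pos'],R.from_rotvec(o['tool_rot']).as_matrix().round(4).tolist(),o['q'].round(3),o['dq'].round(3),o['contact_force'])
d=snap('wrist','w2.png')
o=ctrl.get_obs(); print(o['t'],o['tool_pos'],R.from_rotvec(o['tool_rot']).as_matrix()[:,2].round(4))
E
```

```text
[0.52352125 0.35275304 0.12328395] [[-0.0011, 0.9999, 0.0131], [1.0, 0.001, 0.0067], [0.0067, 0.0131, -0.9999]] [ 0.475  0.145  1.7   -0.     1.282  0.474] [-0.002  0.051  0.06   0.001 -0.037 -0.   ] [ 0.35178214 -0.52866092  0.50099463]
2.65 [0.52180656 0.35185066 0.11973099] [ 0.0084  0.0043 -1.    ]
```

View pics/w2.png

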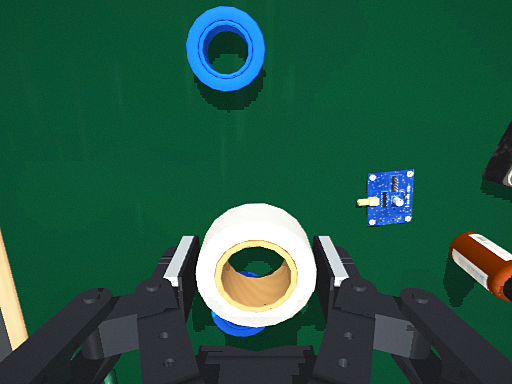

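The roll is held, centred and level; the arm was still settling. Carry it towards the station and view the spindle and slot.

```bash
python3 -m jog '[[[-0.04,0.01,-0.01],[0,0,0]],[[-0.08,0.02,-0.02],[0,0,0]],[[-0.12,0.03,-0.03],[0,0,0]],[[-0.16,0.04,-0.04],[0,0,0]],[[-0.2,0.05,-0.04],[0,0,0]]]' >/dev/null
python3 -m jog '[[[-0.045,0.01,0],[0,0,0]],[[-0.09,0.02,0],[0,0,0]],[[-0.13,0.02,0],[0,0,0]],[[-0.13,0.02,0],[0,0,0]],[[-0.13,0.02,0],[0,0,0]]]' 
python3 -m jog '[[[0,0,0],[0,0,0]],[[0,0,0],[0,0,0]],[[0,0,0],[0,0,0]]]' 
cat > v.py <<'E'
from h import *
import pickle,sys
n=sys.argv[1]; d=snap('wrist',n+'.png'); pickle.dump(d,open(n+'.pkl','wb'))
o=ctrl.get_obs(); print(o['t'],o['tool_pos'].round(4),R.from_rotvec(o['tool_rot']).as_matrix().round(4).tolist())
E
python3 v.py w3
python3 -m jog '[[[-0.03,0,0],[0,0,0]],[[-0.06,0,0],[0,0,0]],[[-0.06,0,0],[0,0,0]],[[-0.06,0,0],[0,0,0]],[[-0.06,0,0],[0,0,0]]]' >/dev/null
python3 -m jog '[[[0,0,0],[0,0,0]],[[0,0,0],[0,0,0]]]' >/dev/null
python3 v.py w4
python3 -c "
import cv2,numpy as np
a=np.vstack([cv2.imread('pics/w3.png'),cv2.imread('pics/w4.png')[:216]]);cv2.imwrite('pics/w34.png',a)"
```

```text
t: 3.65
tool_pos: [0.5885, 0.0198, 0.1528]
tool_rot: [-2.221, -2.219, 0.002]
contact_force: [-0.3, 0.7, -1.3]
opening: 0.0548
grip_force: 43.0
t: 3.95
tool_pos: [0.5892, 0.0217, 0.1541]
tool_rot: [-2.218, -2.224, 0.0]
contact_force: [0.5, 0.9, -1.5]
opening: 0.0547
grip_force: 43.0
4.0 [0.5893 0.0215 0.1542] [[-0.0026, 1.0, -0.0002], [1.0, 0.0026, 0.0001], [0.0001, -0.0002, -1.0]]
4.75 [ 0.5894 -0.0388  0.1543] [[-0.002, 1.0, -0.0], [1.0, 0.002, 0.0001], [0.0001, -0.0, -1.0]]
```

View pics/w34.png

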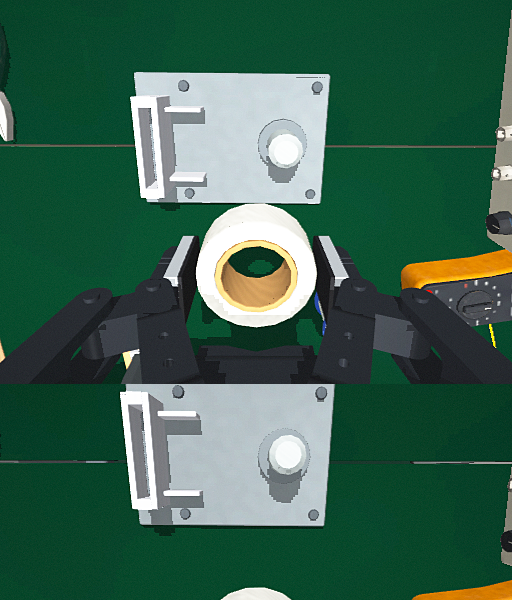

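w3 shows the spindle top at (286,151), the slot frame at x 132–170, y 95–198, and the roll in the fingers at (257,270). In w4 the spindle is at (288,71) and the slot frame at (143,65).

```bash
cat >> h.py <<'E'
def blobs(d,box,thr,K=6,inv=False):
    x0,y0,x1,y1=box
    im=cv2.resize(cv2.cvtColor(d['image'][y0:y1,x0:x1],cv2.COLOR_BGR2GRAY),None,fx=K,fy=K,interpolation=cv2.INTER_CUBIC)
    m=((im<thr) if inv else (im>thr)).astype(np.uint8)
    cs=cv2.findContours(m,cv2.RETR_LIST,cv2.CHAIN_APPROX_NONE)[0]
    cs=sorted(cs,key=cv2.contourArea)[::-1]
    return [(c.astype(np.float32)+.5)/K-.5+np.float32([x0,y0]) for c in cs]
E
python3 - <<'E'
from h import *
import pickle
a,b,t=[pickle.load(open(f,'rb')) for f in('w3.pkl','w4.pkl','d0.pkl')]; t=t['top']
S=[]
for d,bx in((a,(255,115,320,185)),(b,(255,40,320,125))):
    for th in (235,):
        c=blobs(d,bx,th)[0]; e=cv2.minEnclosingCircle(c); f=cv2.fitEllipse(c); print('sp',th,e,f); S.append(f[0])
print('spindle',tri(a,S[0],b,S[1]),plane(a,S[0],.05),plane(b,S[1],.05))
Q=[]
for d,bx in((a,(125,88,185,210)),(b,(112,2,180,136))):
    for th in (170,210,240):
        cs=blobs(d,bx,th)[:3]
        for c in cs[:3]: r=cv2.minAreaRect(c); print(th,cv2.contourArea(c),np.round(r[0],1),np.round(r[1],1),round(r[2],1))
print('roll',hole(a,(256,268),72))
for z in(.15,.17,.18,.19): print(z,plane(a,hole(a,(256,268),72)[1][0],z)-ctrl.get_obs()['tool_pos']-[0,.06,0])
k=np.hstack([cv2.resize(a['image'][85:215,120:330],None,fx=3,fy=3)]); cv2.imwrite('pics/k.png',k)
E
```

```text
sp 235 ((284.5208740234375, 148.97393798828125), 17.479005813598633) ((284.53912353515625, 148.56492614746094), (29.366954803466797, 32.027244567871094), 58.150856018066406)
sp 235 ((287.2925720214844, 66.58206939697266), 17.42697525024414) ((287.1004638671875, 66.87102508544922), (30.416431427001953, 32.415184020996094), 170.02178955078125)
spindle (array([0.61125385, 0.05157806, 0.04766153]), np.float64(0.00037907811710471214)) [0.61084526 0.05203429 0.05      ] [0.61122483 0.05146337 0.05      ]
170 3234.1668230696814 [157.  144.4] [113.7  54.8] 90.0
170 845.6248671218054 [147.6 147.1] [80.7 13.3] 84.9
170 611.6811031764373 [176.6 152.3] [57.5 15.7] 90.0
210 3061.096971299441 [157.1 144.3] [113.5  54.7] 90.0
210 984.805506177072 [147.5 147.2] [81.4 13.9] 84.8
210 308.26414913567714 [176.8 152.2] [56.7 15.2] 90.0
240 2413.3608572217636 [147.9 146.8] [104.2  25.5] 83.9
240 1094.3197392362054 [147.6 147.6] [83.  14.6] 84.5
240 80.37508392328164 [174.2 108.6] [ 5.  20.5] 90.0
170 3974.4580888251094 [149.5  68.5] [133.8  59.8] 90.0
170 1222.6805018847663 [139.3  66.6] [94.9 14.7] 84.2
170 658.3880485958362 [171.1  81.1] [60.7 16.7] 90.0
210 3067.069628728639 [138.3  65.5] [121.2  27.8] 85.2
210 1325.902576340537 [139.2  66.6] [95.7 15.3] 84.2
210 108.05550808375119 [168.4  29. ] [ 5.2 22. ] 90.0
240 2986.013639556146 [138.5  65.7] [120.6  27.4] 84.8
240 1410.6948802206025 [139.2  67.4] [98.1 16. ] 84.2
240 89.8055282698624 [168.6  29. ] [ 4.2 21.7] 90.0
roll (((254.35572306315106, 255.16186014811197), (135.20645141601562, 146.10476684570312)), ((255.69432576497394, 275.36700948079425), (72.66599527994792, 83.03986104329427)))
0.15 [-0.00111448 -0.01758644 -0.00429049]
0.17 [-0.00117713 -0.00444879  0.01570951]
0.18 [-0.00120846  0.00212004  0.02570951]
0.19 [-0.00123979  0.00868887  0.03570951]
```

View pics/k.png

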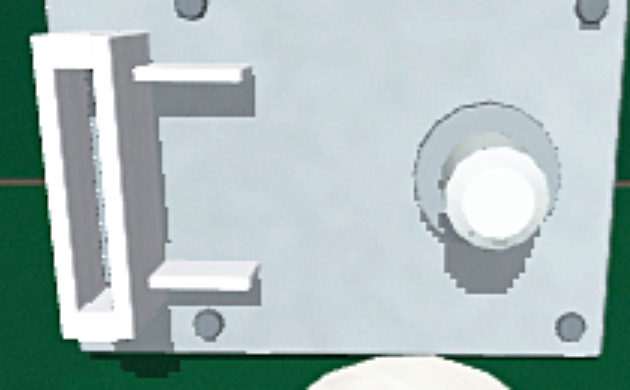

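```bash
python3 -m jog '[[[0.04,0.012,0.02],[0,0,0]],[[0.08,0.0236,0.04],[0,0,0]],[[0.0933,0.0236,0.07],[0,0,0]],[[0.0933,0.0236,0.08],[0,0,0]],[[0.0933,0.0236,0.08],[0,0,0]]]' >/dev/null
python3 -m jog '[[[0,0,0],[0,0,0]],[[0,0,0],[0,0,0]],[[0,0,0],[0,0,0]]]' 
python3 - <<'E'
from h import *
import pickle
a,b=[pickle.load(open(f,'rb')) for f in('w3.pkl','w4.pkl')]
S=[]
for d,bx in((a,(255,115,320,185)),(b,(255,40,320,125))):
    for th in (245,250,253):
        c=blobs(d,bx,th)[0]; f=cv2.fitEllipse(c); print('sp',th,np.round(f[0],2),np.round(f[1],1))
    S.append(f[0])
print('spindle',tri(a,S[0],b,S[1]))
for d,bx,o in((a,(125,88,185,210),1),(b,(112,2,180,136),1)):
    c=blobs(d,bx,225)[1]
    q=cv2.approxPolyDP(cv2.convexHull(c),4,True)[:,0]
    P=np.array([plane(d,p,.045) for p in q]); print(q.round(1).tolist(),P.round(4).tolist(),P.mean(0),cv2.minAreaRect((P[:,:2]*1000).astype(np.float32)))
    S.append(cv2.minAreaRect(c)[0])
print('slot',tri(a,S[2],b,S[3]))
o=ctrl.get_obs(); print(o['tool_pos'])
d=snap('wrist'); pickle.dump(d,open('w5.pkl','wb'))
s=snap('scene','s5.png'); pickle.dump(s,open('s5.pkl','wb'));
p=proj(s,[.612,.05,.07]).astype(int); print(p); cv2.imwrite('pics/s5c.png',cv2.resize(s['image'][p[1]-60:p[1]+50,p[0]-75:p[0]+75],None,fx=5,fy=5,interpolation=cv2.INTER_CUBIC))
E
```

```text
t: 5.55
tool_pos: [0.6141, 0.053, 0.0762]
tool_rot: [2.22, 2.22, 0.003]
contact_force: [0.5, 0.9, -0.8]
opening: 0.0547
grip_force: 42.9
sp 245 [284.8  148.27] [28.3 29.7]
sp 250 [285.43 148.9 ] [26.7 28.1]
sp 253 [286.29 153.65] [17.7 21.4]
sp 245 [287.79  70.07] [25.  26.9]
sp 250 [287.55  70.81] [23.1 23.9]
sp 253 [287.42  69.85] [24.6 26.1]
spindle (array([0.61137111, 0.04920756, 0.05573264]), np.float64(0.0007880706817362671))
[[137.8000030517578, 107.0999984741211], [150.89999389648438, 107.5999984741211], [156.89999389648438, 179.8000030517578], [146.1999969482422, 188.39999389648438]] [[0.498, 0.0829, 0.045], [0.508, 0.0826, 0.045], [0.5074, 0.0249, 0.045], [0.4978, 0.0174, 0.045]] [0.50281079 0.051955   0.045     ] ((502.9424133300781, 50.15383529663086), (65.47120666503906, 10.035693168640137), 89.8609848022461)
[[128.10000610351562, 19.399999618530273], [141.89999389648438, 20.100000381469727], [150.10000610351562, 115.0999984741211], [136.1999969482422, 114.0999984741211]] [[0.4981, 0.083, 0.045], [0.5078, 0.0826, 0.045], [0.5071, 0.0166, 0.045], [0.4965, 0.0173, 0.045]] [0.50236455 0.04987556 0.045     ] ((502.5736389160156, 49.7923583984375), (66.12660217285156, 10.596628189086914), 88.63825988769531)
slot (array([0.50147239, 0.05135373, 0.04227303]), np.float64(0.00015035272011406262))
[0.6141315  0.05298579 0.07619927]
[261 190]
```

View pics/s5c.png

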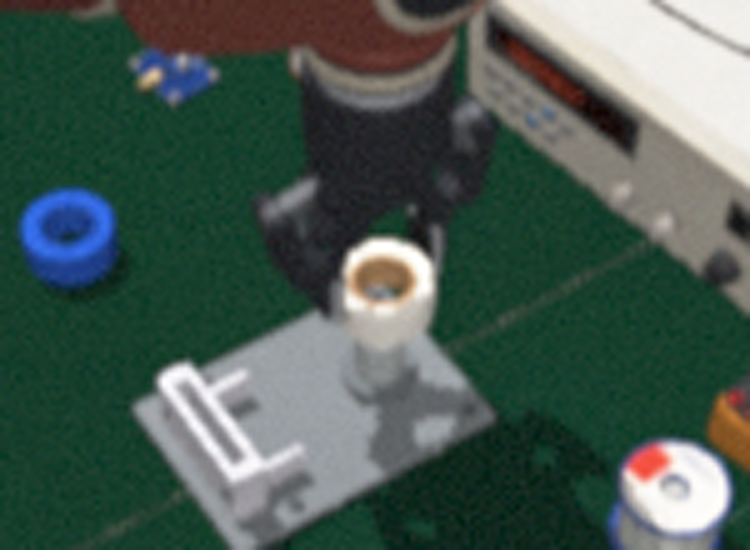

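The roll hangs over the spindle, and the spindle shows inside its bore. I triangulate the bore from both cameras for the hand offset.

```bash
python3 - <<'E'
from h import *
import pickle
w,s=[pickle.load(open(f,'rb')) for f in('w5.pkl','s5.pkl')]
def brown(d,box,K=6):
    x0,y0,x1,y1=box
    im=cv2.resize(d['image'][y0:y1,x0:x1],None,fx=K,fy=K,interpolation=cv2.INTER_CUBIC)
    h=cv2.cvtColor(im,cv2.COLOR_BGR2HSV); m=cv2.inRange(h,(8,70,40),(25,255,255))
    c=max(cv2.findContours(m,cv2.RETR_EXTERNAL,cv2.CHAIN_APPROX_NONE)[0],key=cv2.contourArea)
    e=cv2.fitEllipse(cv2.convexHull(c)); return (np.array(e[0])+.5)/K-.5+[x0,y0],np.array(e[1])/K
p=(261,190)
a=brown(w,(200,225,310,325)); b=brown(s,(p[0]-75+66,p[1]-60+46,p[0]-75+90,p[1]-60+64))
print(a,b,tri(w,a[0],s,b[0]))
print(proj(s,[.613,.049,.093]))
for z in(.085,.09,.093,.096): print(plane(w,a[0],z),plane(s,b[0],z))
E
```

```text
(array([255.70237223, 275.38294983]), array([72.75787354, 83.25669861])) (array([262.05552419, 185.67551359]), array([ 9.35417747, 13.24310557])) (array([0.61289226, 0.04782148, 0.091576  ]), np.float64(0.0005036746377124609))
[261.93608936 185.01157256]
[0.6131552  0.04338225 0.085     ] [0.61573136 0.05238532 0.085     ]
[0.61313216 0.04666928 0.09      ] [0.61337662 0.04894827 0.09      ]
[0.61311834 0.04864151 0.093     ] [0.61196378 0.04688604 0.093     ]
[0.61310452 0.05061373 0.096     ] [0.61055094 0.04482381 0.096     ]
```

The roll is within 2 mm of the axis. Lower it.

```bash
python3 -m jog '[[[0.0013,-0.0005,0],[0,0,0]],[[0.0013,-0.0005,0.01],[0,0,0]],[[0.0013,-0.0005,0.02],[0,0,0]],[[0.0013,-0.0005,0.025],[0,0,0]],[[0.0013,-0.0005,0.025],[0,0,0]]]' 
python3 -m jog '[[[0,0,0.006],[0,0,0]],[[0,0,0.012],[0,0,0]],[[0,0,0.018],[0,0,0]],[[0,0,0.024],[0,0,0]],[[0,0,0.024],[0,0,0]]]'
python3 -m jog '[[[0,0,0],[0,0,0]],[[0,0,0],[0,0,0]]]'
```

```text
t: 6.15
tool_pos: [0.611, 0.0552, 0.0471]
tool_rot: [-2.218, -2.221, 0.004]
contact_force: [-0.1, -0.4, -1.0]
opening: 0.0548
grip_force: 43.0
t: 6.65
tool_pos: [0.6115, 0.0551, 0.0239]
tool_rot: [-2.219, -2.221, 0.002]
contact_force: [-1.1, -0.5, -0.7]
opening: 0.0547
grip_force: 43.0
t: 6.85
tool_pos: [0.6127, 0.0551, 0.0256]
tool_rot: [2.22, 2.222, 0.001]
contact_force: [0.3, 0.4, -0.1]
opening: 0.0546
grip_force: 43.0
```

```bash
python3 -m jog '[[[0,0,0.0015],[0,0,0]],[[0,0,0.0025],[0,0,0]],[[0,0,0.0025],[0,0,0]],[[0,0,0.0025],[0,0,0]]]'
python3 -m jog '[[[0,0,0],[0,0,0]],[[0,0,0],[0,0,0]],[[0,0,0],[0,0,0]],[[0,0,0],[0,0,0]],[[0,0,0],[0,0,0]]]' 1
python3 -m jog '[[[0,0,-0.01],[0,0,0]],[[0,0,-0.04],[0,0,0]],[[0,0,-0.08],[0,0,0]],[[0,0,-0.12],[0,0,0]],[[0,0,-0.12],[0,0,0]]]'
python3 -m jog '[[[-0.04,0,-0.02],[0,0,0]],[[-0.06,0,-0.02],[0,0,0]],[[-0.06,0,-0.02],[0,0,0]],[[-0.06,0,-0.02],[0,0,0]],[[-0.06,0,-0.02],[0,0,0]]]'
python3 v.py w6
python3 - <<'E'
from h import *
import pickle
d=pickle.load(open('w6.pkl','rb'));t=snap('top')
p=proj(d,[.612,.05,.039]); q=proj(t,[.612,.05,.039]); print(p,q)
h=hole(d,p,50); print(h,plane(d,h[0][0],.039),plane(d,h[1][0],.039))
x,y=p.astype(int); a=cv2.resize(d['image'][max(0,y-60):y+60,x-60:x+60],(400,400)); x,y=q.astype(int); b=cv2.resize(t['image'][y-25:y+25,x-25:x+25],(400,400)); cv2.imwrite('pics/c6.png',np.hstack([a,b]))
E
```

```text
t: 7.25
tool_pos: [0.6124, 0.0552, 0.0228]
tool_rot: [-2.22, -2.223, -0.0]
contact_force: [0.1, -0.3, -1.5]
opening: 0.0546
grip_force: 43.0
t: 7.75
tool_pos: [0.6125, 0.0551, 0.0229]
tool_rot: [2.22, 2.222, 0.0]
contact_force: [0.1, 0.1, -0.2]
opening: 0.0854
grip_force: 0.0
t: 8.25
tool_pos: [0.6171, 0.0551, 0.1519]
tool_rot: [2.213, 2.215, 0.015]
contact_force: [0.9, -0.1, 1.1]
opening: 0.0857
grip_force: 0.0
t: 8.75
tool_pos: [0.6121, -0.0041, 0.1622]
tool_rot: [-2.219, -2.222, 0.001]
contact_force: [0.7, 0.5, 0.1]
opening: 0.0854
grip_force: 0.0
8.8 [ 0.6121 -0.004   0.1621] [[-0.0019, 1.0, -0.0012], [1.0, 0.0019, 0.0004], [0.0004, -0.0012, -1.0]]
[256.74800577 115.23397636] [265.67954818 184.48427145]
(((252.71899922688803, 113.84847513834634), (110.88638305664062, 118.80526733398438)), ((256.3953908284505, 115.34413146972656), (45.72803243001302, 46.76382954915365))) [0.60871894 0.05110002 0.039     ] [0.6117129  0.04991164 0.039     ]
```

View pics/c6.png

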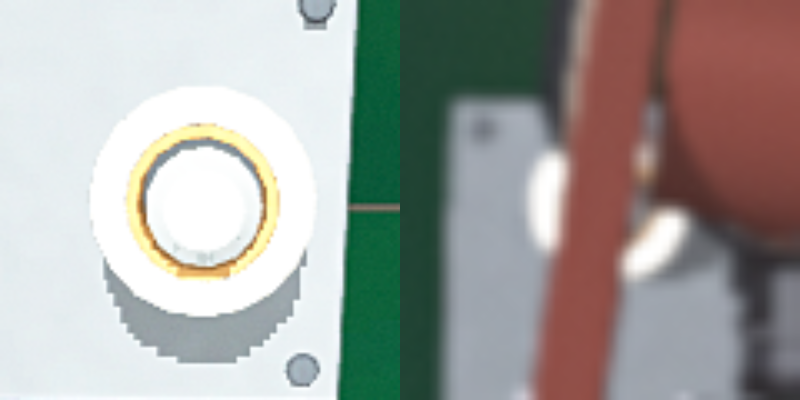

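The roll sits flat on the collar around the spindle (bore centre 0.6117, 0.0499). On to the stand.

```bash
python3 -m jog '[[[-0.038,-0.028,-0.01],[0,0,0]],[[-0.076,-0.056,-0.02],[0,0,-0.035]],[[-0.114,-0.084,-0.03],[0,0,-0.07]],[[-0.152,-0.112,-0.04],[0,0,-0.07]],[[-0.19,-0.137,-0.04],[0,0,-0.07]]]' >/dev/null
python3 -m jog '[[[0,0,0],[0,0,0]],[[0,0,0],[0,0,0]],[[0,0,0],[0,0,0]],[[0,0,0],[0,0,0]],[[0,0,0],[0,0,0]]]' >/dev/null
python3 v.py w7
python3 -m jog '[[[-0.04,0,0],[0,0,0]],[[-0.06,0,0],[0,0,0]],[[-0.06,0,0],[0,0,0]],[[-0.06,0,0],[0,0,0]],[[-0.06,0,0],[0,0,0]]]' >/dev/null
python3 -m jog '[[[0,0,0],[0,0,0]],[[0,0,0],[0,0,0]],[[0,0,0],[0,0,0]]]' >/dev/null
python3 v.py w8
python3 - <<'E'
import cv2,numpy as np
a,b=[cv2.imread(f'pics/w{i}.png') for i in(7,8)]
c=np.hstack([a[:300,120:420],b[:300,120:420]]); cv2.imwrite('pics/w78.png',cv2.resize(c,(800,400)))
E
```

```text
9.9 [ 0.4762 -0.194   0.2026] [[-0.0728, 0.9973, -0.0003], [0.9973, 0.0728, 0.0003], [0.0003, -0.0003, -1.0]]
10.75 [ 0.48   -0.2545  0.2029] [[-0.0714, 0.9975, 0.0002], [0.9975, 0.0714, -0.0001], [-0.0001, 0.0002, -1.0]]
```

View pics/w78.png

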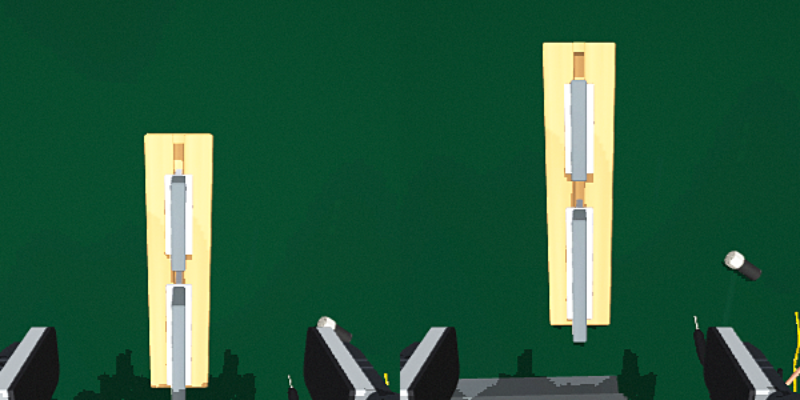

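Left half w7, right half w8 (scale 1.333): the narrow head is at w7 px x≈253, rows ~138–203, and at w8 px x≈254, rows ~60–136. The wide one is below it, beginning at w7 row ~216 and w8 row ~157. Measure the head top.

```bash
python3 - <<'E'
from h import *
import pickle
a,b=[pickle.load(open(f'w{i}.pkl','rb')) for i in(7,8)]
Q=[]
for d,bx in((a,(238,130,270,209)),(b,(238,52,270,146))):
    x0,y0,x1,y1=bx;K=6
    im=cv2.resize(d['image'][y0:y1,x0:x1],None,fx=K,fy=K,interpolation=cv2.INTER_CUBIC)
    h=cv2.cvtColor(im,cv2.COLOR_BGR2HSV); m=cv2.inRange(h,(85,25,125),(130,110,205))
    print(h[h.shape[0]//2,h.shape[1]//2])
    m=cv2.morphologyEx(m,cv2.MORPH_OPEN,np.ones((13,13)))
    c=max(cv2.findContours(m,cv2.RETR_EXTERNAL,cv2.CHAIN_APPROX_NONE)[0],key=cv2.contourArea)
    c=(c.astype(np.float32)+.5)/K-.5+np.float32([x0,y0]); r=cv2.minAreaRect(c); q=cv2.boxPoints(r); q=q[np.argsort(q[:,1])]
    print(r,q.round(1).tolist()); Q.append((r[0],q[:2].mean(0),q[2:].mean(0)))
    P=[plane(d,p,.077) for p in(q[:2].mean(0),q[2:].mean(0))]; print(np.round(P,4).tolist(),np.linalg.norm(P[0]-P[1]),'ctr',plane(d,r[0],.077))
for i in range(3): print(tri(a,Q[0][i],b,Q[1][i]))
print(ctrl.get_obs()['tool_pos'])
E
```

```text
[101  27 199]
((253.3333282470703, 150.33334350585938), (28.166671752929688, 10.166656494140625), 90.0) [[248.1999969482422, 136.1999969482422], [258.3999938964844, 136.1999969482422], [258.3999938964844, 164.39999389648438], [248.1999969482422, 164.39999389648438]]
[[0.4708, -0.1575, 0.077], [0.4725, -0.1817, 0.077]] 0.024255445419202083 ctr [ 0.47164857 -0.16943947  0.077     ]
[ 99  25 196]
((253.5833282470703, 88.58332824707031), (10.0, 7.666656494140625), 90.0) [[249.8000030517578, 83.5999984741211], [257.3999938964844, 83.5999984741211], [257.3999938964844, 93.5999984741211], [249.8000030517578, 93.5999984741211]]
[[0.472, -0.1761, 0.077], [0.4725, -0.1838, 0.077]] 0.007676956368798861 ctr [ 0.47225275 -0.17994892  0.077     ]
(array([ 0.47208304, -0.18065019,  0.02069537]), np.float64(7.107415389591339e-05))
(array([ 0.47142798, -0.17593162, -0.04226603]), np.float64(1.3686643455242524e-05))
(array([ 0.47256194, -0.18404805,  0.06743532]), np.float64(0.00013385989071880674))
[ 0.48001594 -0.25452741  0.20291262]
```

```bash
python3 - <<'E'
from h import *
import pickle
a,b=[pickle.load(open(f'w{i}.pkl','rb')) for i in(7,8)]
Q=[]
for d,bx in((a,(238,125,270,209)),(b,(238,52,270,146))):
    x0,y0,x1,y1=bx;K=6
    im=cv2.resize(d['image'][y0:y1,x0:x1],None,fx=K,fy=K,interpolation=cv2.INTER_CUBIC)
    h=cv2.cvtColor(im,cv2.COLOR_BGR2HSV); m=cv2.inRange(h,(70,12,150),(135,75,225))
    print(d['image'][y0:y1:4,254].tolist())
    m=cv2.morphologyEx(m,cv2.MORPH_OPEN,np.ones((13,13)))
    c=max(cv2.findContours(m,cv2.RETR_EXTERNAL,cv2.CHAIN_APPROX_NONE)[0],key=cv2.contourArea)
    c=(c.astype(np.float32)+.5)/K-.5+np.float32([x0,y0]); r=cv2.minAreaRect(c); q=cv2.boxPoints(r); q=q[np.argsort(q[:,1])]
    print(r,q.round(1).tolist()); Q.append((r[0],q[:2].mean(0),q[2:].mean(0)))
    P=[plane(d,p,.077) for p in(q[:2].mean(0),q[2:].mean(0))]; print(np.round(P,4).tolist(),np.linalg.norm(P[0]-P[1]),'ctr',plane(d,r[0],.077))
for i in range(3): print(tri(a,Q[0][i],b,Q[1][i]))
E
```

```text
[[177, 248, 255], [231, 224, 221], [119, 118, 106], [188, 181, 169], [195, 190, 174], [196, 190, 175], [196, 189, 176], [197, 191, 178], [196, 190, 176], [197, 190, 176], [196, 190, 176], [198, 190, 178], [197, 188, 176], [196, 188, 176], [198, 190, 179], [199, 189, 178], [192, 187, 176], [195, 187, 176], [196, 188, 176], [198, 191, 179], [160, 151, 151]]
((253.56890869140625, 169.57115173339844), (66.06617736816406, 11.644960403442383), 89.34523010253906) [[259.0, 136.5], [247.39999389648438, 136.60000610351562], [259.79998779296875, 202.5], [248.10000610351562, 202.6999969482422]]
[[0.4707, -0.1578, 0.077], [0.4755, -0.2167, 0.077]] 0.0591181486805318 ctr [ 0.47304547 -0.18625952  0.077     ]
[[102, 169, 223], [101, 166, 221], [190, 171, 151], [195, 188, 176], [197, 190, 179], [195, 189, 176], [197, 190, 178], [194, 188, 177], [194, 187, 173], [194, 186, 174], [198, 188, 177], [193, 186, 174], [192, 184, 172], [194, 189, 176], [190, 184, 174], [190, 184, 172], [193, 187, 170], [191, 185, 170], [190, 185, 171], [190, 181, 170], [188, 183, 170], [99, 177, 240], [106, 174, 226], [106, 176, 227]]
((253.24986267089844, 97.31552124023438), (75.18058013916016, 11.19339370727539), 89.57767486572266) [[258.6000061035156, 59.70000076293945], [247.39999389648438, 59.79999923706055], [259.1000061035156, 134.89999389648438], [247.89999389648438, 134.89999389648438]]
[[0.4703, -0.1585, 0.077], [0.4748, -0.217, 0.077]] 0.05871563419938381 ctr [ 0.47245269 -0.18670929  0.077     ]
(array([ 0.47275869, -0.18675427,  0.07519996]), np.float64(0.0006241142985263684))
(array([ 0.47048035, -0.15823432,  0.07404453]), np.float64(0.00047122389246497345))
(array([ 0.47518175, -0.21713466,  0.0758636 ]), np.float64(0.0007857462646765901))
```

Narrow holder: head length is 59 mm, its top is at about 76 mm, and its centre is (0.473, -0.1875), all as described. Approach slowly and grip.

```bash
python3 -m jog '[[[0.03,-0.001,0],[0,0,0]],[[0.06,-0.002,0.02],[0,0,0]],[[0.0673,-0.0023,0.05],[0,0,0]],[[0.0673,-0.0023,0.08],[0,0,0]],[[0.0673,-0.0023,0.09],[0,0,0]]]' >/dev/null
python3 -m jog '[[[0,0,0],[0,0,0]],[[0,0,0],[0,0,0]],[[0,0,0.005],[0,0,0]],[[0,0,0.01],[0,0,0]],[[0,0,0.01],[0,0,0]]]'
python3 -m jog '[[[0,0,0.015],[0,0,0]],[[0,0,0.03],[0,0,0]],[[0,0,0.045],[0,0,0]],[[0,0,0.055],[0,0,0]],[[0,0,0.055],[0,0,0]]]'
python3 -m jog '[[[0,0,0],[0,0,0]],[[0,0,0],[0,0,0]],[[0,0,0],[0,0,0]],[[0,0,0],[0,0,0]]]'
```

```text
t: 11.75
tool_pos: [0.4728, -0.1879, 0.1026]
tool_rot: [-2.141, -2.298, 0.0]
contact_force: [-0.5, 0.8, 0.7]
opening: 0.0853
grip_force: 0.0
t: 12.25
tool_pos: [0.4711, -0.1869, 0.045]
tool_rot: [-2.138, -2.295, 0.002]
contact_force: [-0.1, -0.3, -0.2]
opening: 0.0855
grip_force: 0.0
t: 12.65
tool_pos: [0.4734, -0.1881, 0.0485]
tool_rot: [2.14, 2.298, 0.0]
contact_force: [-0.2, -0.5, 0.7]
opening: 0.0856
grip_force: 0.0
```

Good. Close, then lift slowly out.

```bash
python3 -m jog '[[[0,0,0],[0,0,0]],[[0,0,0],[0,0,0]],[[0,0,0],[0,0,0]],[[0,0,0],[0,0,0]],[[0,0,0],[0,0,0]]]' 0 80
python3 -m jog '[[[0,0,0],[0,0,0]],[[0,0,0],[0,0,0]],[[0,0,0],[0,0,0]],[[0,0,0],[0,0,0]],[[0,0,0],[0,0,0]]]'
python3 -m jog '[[[0,0,-0.008],[0,0,0]],[[0,0,-0.02],[0,0,0]],[[0,0,-0.04],[0,0,0]],[[0,0,-0.07],[0,0,0]],[[0,0,-0.09],[0,0,0]]]'
python3 -m jog '[[[0,0,0],[0,0,0]],[[0,0,0],[0,0,0]],[[0,0,0],[0,0,0]],[[0,0,0],[0,0,0]]]'
python3 v.py w9
python3 - <<'E'
from h import *
import pickle
d=snap('scene','s9.png'); pickle.dump(d,open('s9.pkl','wb'))
w=pickle.load(open('w9.pkl','rb'))
p=ctrl.get_obs()['tool_pos']; print(proj(w,p+[0,0,.03]),proj(d,p+[0,0,.03]))
E
```

```text
t: 13.15
tool_pos: [0.4729, -0.1879, 0.0478]
tool_rot: [-2.141, -2.299, 0.0]
contact_force: [0.5, 0.4, 0.7]
opening: 0.0123
grip_force: 0.0
t: 13.65
tool_pos: [0.473, -0.1879, 0.0479]
tool_rot: [2.141, 2.299, 0.0]
contact_force: [-0.1, -0.9, 1.3]
opening: 0.0086
grip_force: 78.6
t: 14.15
tool_pos: [0.4732, -0.1882, 0.1407]
tool_rot: [2.14, 2.298, -0.0]
contact_force: [-0.5, -0.3, -0.7]
opening: 0.0087
grip_force: 78.5
t: 14.55
tool_pos: [0.4718, -0.1873, 0.136]
tool_rot: [-2.139, -2.297, 0.001]
contact_force: [0.4, -0.1, -0.6]
opening: 0.0091
grip_force: 78.5
14.6 [ 0.472  -0.1874  0.1362] [[-0.0709, 0.9975, -0.0026], [0.9975, 0.0709, 0.0014], [0.0016, -0.0025, -1.0]]
[258.60581306 285.63432457] [269.43076618 262.76909076]
```

```bash
python3 - <<'E'
from h import *
import pickle
w=pickle.load(open('w9.pkl','rb')); im=w['image']; T=np.array([.472,-.1874,.1362])
cx=np.array([-.0709,.9975,0])
for s in(-.03,0,.03): print(s,proj(w,T+[0,0,.029]+s*cx).round(1))
print('blade bottom end',proj(w,T+[0,0,-.042]+.03*cx), 'flange',proj(w,T+[0,0,-.007]+.03*cx))
g=cv2.cvtColor(im,cv2.COLOR_BGR2GRAY)
for y in range(215,262,6): print(y,g[y,225:292:3].tolist())
print('col',[(y,im[y,256].tolist()) for y in range(190,320,5)])
E
```

```text
-0.03 [258.1 342.3]
0 [258.2 283.6]
0.03 [258.4 216.3]
blade bottom end [257.58014354 169.50069479] flange [257.90482623 187.50455845]
215 [62, 45, 244, 245, 255, 255, 254, 167, 172, 171, 170, 172, 174, 173, 111, 255, 255, 244, 244, 241, 248, 86, 64]
221 [59, 49, 245, 246, 255, 255, 211, 209, 214, 211, 210, 209, 209, 209, 169, 255, 255, 244, 244, 243, 245, 64, 60]
227 [62, 52, 247, 245, 255, 255, 227, 205, 214, 213, 211, 210, 209, 209, 170, 255, 255, 244, 243, 243, 247, 53, 63]
233 [59, 59, 248, 213, 214, 214, 213, 206, 212, 211, 211, 209, 210, 209, 171, 218, 217, 216, 242, 242, 247, 50, 67]
239 [59, 52, 247, 215, 216, 215, 202, 205, 213, 212, 211, 207, 210, 212, 179, 223, 215, 215, 213, 243, 248, 52, 64]
245 [51, 50, 225, 215, 214, 217, 191, 206, 212, 212, 211, 211, 210, 211, 180, 224, 216, 213, 219, 34, 54, 51, 52]
251 [48, 40, 225, 216, 215, 222, 255, 205, 212, 212, 209, 211, 210, 210, 177, 225, 216, 217, 216, 83, 25, 48, 49]
257 [67, 42, 217, 217, 216, 233, 30, 206, 214, 213, 210, 210, 209, 213, 174, 116, 218, 215, 214, 240, 63, 66, 66]
col [(190, [140, 137, 125]), (195, [143, 142, 130]), (200, [146, 141, 128]), (205, [146, 140, 132]), (210, [147, 141, 133]), (215, [181, 177, 165]), (220, [222, 217, 203]), (225, [221, 216, 201]), (230, [223, 216, 203]), (235, [220, 212, 199]), (240, [223, 214, 203]), (245, [222, 214, 203]), (250, [223, 215, 203]), (255, [222, 214, 201]), (260, [223, 214, 203]), (265, [221, 213, 202]), (270, [220, 212, 199]), (275, [219, 211, 199]), (280, [221, 214, 200]), (285, [218, 210, 198]), (290, [219, 212, 199]), (295, [220, 214, 202]), (300, [220, 213, 201]), (305, [217, 211, 199]), (310, [218, 212, 200]), (315, [216, 211, 198])]
```

The holder is held square and sits 1.2 mm to -x of the TCP per the wrist camera (the roll showed the same bias). Carry it to above the slot.

```bash
python3 -m jog '[[[0.047,0.0097,0],[0,0,0.02]],[[0.094,0.0194,0],[0,0,0.04]],[[0.141,0.029,0],[0,0,0.06]],[[0.188,0.039,0],[0,0,0.083]],[[0.2347,0.0487,0],[0,0,0.083]]]' >/dev/null
python3 -m jog '[[[0,0,0],[0,0,0]],[[0,0,0.01],[0,0,0]],[[0,0,0.02],[0,0,0]],[[0,0,0.03],[0,0,0]],[[0,0,0.03],[0,0,0]]]' >/dev/null
python3 -m jog '[[[0,0,0],[0,0,0]],[[0,0,0],[0,0,0]],[[0,0,0],[0,0,0]],[[0,0,0],[0,0,0]],[[0,0,0],[0,0,0]]]'
python3 v.py w10
python3 - <<'E'
from h import *
import pickle
w=pickle.load(open('w10.pkl','rb')); im=w['image'];g=cv2.cvtColor(im,cv2.COLOR_BGR2GRAY)
for y in(.083,.091): print([proj(w,[x,y,.045]).round(1).tolist() for x in(.4927,.4977,.5077,.5127)])
T=ctrl.get_obs()['tool_pos']
for dz,dy in((-.042,.03),(-.012,.03),(-.007,.03),(.029,.03)): print(dz,proj(w,T+[-.0012,dy,dz]).round(1))
y0=int(proj(w,[.5027,.087,.045])[1])
for y in range(y0-9,y0+18,3): print(y,g[y,225:292:2].tolist())
E
```

```text
t: 16.15
tool_pos: [0.505, 0.0497, 0.1082]
tool_rot: [2.234, 2.208, 0.001]
contact_force: [0.4, 0.0, -0.9]
opening: 0.0085
grip_force: 78.5
16.2 [0.505  0.0497 0.1081] [[0.0119, 0.9999, 0.0005], [0.9999, -0.0119, -0.0], [-0.0, 0.0005, -1.0]]
[[237.4, 156.2], [245.1, 156.1], [260.3, 155.9], [268.0, 155.8]]
[[237.1, 144.1], [244.8, 144.0], [260.2, 143.8], [268.0, 143.7]]
-0.042 [254.3 168.9]
-0.012 [254.2 183.9]
-0.007 [254.2 186.9]
0.029 [254.  215.6]
140 [52, 207, 236, 233, 231, 231, 232, 243, 243, 244, 242, 242, 243, 243, 243, 244, 243, 243, 243, 243, 243, 223, 227, 227, 227, 229, 228, 227, 228, 228, 228, 228, 230, 231]
143 [55, 195, 234, 232, 233, 232, 218, 245, 244, 239, 243, 242, 244, 242, 242, 243, 242, 243, 243, 244, 246, 229, 228, 228, 228, 229, 228, 228, 227, 228, 228, 231, 229, 229]
146 [53, 176, 234, 231, 231, 237, 255, 255, 255, 255, 255, 255, 255, 255, 255, 255, 255, 255, 255, 255, 255, 217, 229, 226, 227, 227, 230, 228, 226, 226, 226, 227, 227, 228]
149 [52, 133, 231, 230, 230, 238, 255, 255, 255, 255, 255, 255, 255, 255, 255, 255, 255, 255, 255, 255, 255, 239, 241, 241,
[... 216 characters left out ...]
55, 255]
155 [55, 60, 234, 231, 233, 230, 255, 255, 255, 255, 255, 255, 255, 255, 255, 255, 255, 255, 255, 255, 255, 255, 255, 255, 255, 255, 255, 255, 255, 255, 255, 255, 255, 255]
158 [55, 74, 234, 231, 233, 230, 255, 255, 255, 255, 154, 116, 132, 134, 130, 133, 105, 139, 255, 255, 255, 192, 140, 141, 142, 146, 146, 146, 145, 144, 142, 144, 144, 147]
161 [58, 68, 232, 232, 231, 230, 254, 255, 255, 255, 161, 128, 136, 135, 134, 136, 112, 142, 255, 255, 255, 193, 149, 149, 150, 149, 148, 145, 147, 147, 146, 148, 148, 151]
164 [57, 47, 231, 232, 231, 229, 253, 255, 255, 255, 160, 124, 136, 133, 134, 133, 109, 141, 255, 255, 255, 206, 145, 143, 145, 144, 142, 142, 141, 146, 141, 141, 144, 145]
```

The slot is where predicted (cols 244.7–260, inner end row 156.5), so the holder needs 1.4 mm towards -x. Correct and enter.

```bash
python3 -m jog '[[[0,-0.0014,0],[0,0,0]],[[0,-0.0014,0.005],[0,0,0]],[[0,-0.0014,0.011],[0,0,0]],[[0,-0.0014,0.017],[0,0,0]],[[0,-0.0014,0.017],[0,0,0]]]' >/dev/null
python3 -m jog '[[[0,0,0],[0,0,0]],[[0,0,0],[0,0,0]],[[0,0,0],[0,0,0]],[[0,0,0],[0,0,0]]]'
python3 -m jog '[[[0,0,0.004],[0,0,0]],[[0,0,0.008],[0,0,0]],[[0,0,0.012],[0,0,0]],[[0,0,0.012],[0,0,0]],[[0,0,0.012],[0,0,0]]]'
python3 -m jog '[[[0,0,0.004],[0,0,0]],[[0,0,0.008],[0,0,0]],[[0,0,0.010],[0,0,0]],[[0,0,0.01],[0,0,0]],[[0,0,0.01],[0,0,0]]]'
```

```text
t: 17.1
tool_pos: [0.5036, 0.0497, 0.0911]
tool_rot: [2.234, 2.208, 0.001]
contact_force: [-0.3, -0.0, -0.2]
opening: 0.0083
grip_force: 78.5
t: 17.6
tool_pos: [0.5032, 0.0497, 0.0785]
tool_rot: [-2.234, -2.208, 0.001]
contact_force: [0.8, -1.1, -0.0]
opening: 0.0087
grip_force: 78.5
t: 18.1
tool_pos: [0.5034, 0.0497, 0.0687]
tool_rot: [-2.235, -2.208, 0.0]
contact_force: [-0.8, -0.4, -0.7]
opening: 0.0083
grip_force: 78.5
```

Inside the slot (blade 18 mm deep) with no side force. Press on.

```bash
python3 -m jog '[[[0,0,0.003],[0,0,0]],[[0,0,0.006],[0,0,0]],[[0,0,0.008],[0,0,0]],[[0,0,0.008],[0,0,0]],[[0,0,0.008],[0,0,0]]]'
python3 -m jog '[[[0,0,0.002],[0,0,0]],[[0,0,0.003],[0,0,0]],[[0,0,0.004],[0,0,0]],[[0,0,0.004],[0,0,0]],[[0,0,0.004],[0,0,0]]]'
```

```text
t: 18.6
tool_pos: [0.5039, 0.0497, 0.0614]
tool_rot: [2.234, 2.208, 0.001]
contact_force: [0.5, -0.2, 5.1]
opening: 0.0086
grip_force: 79.3
t: 19.1
tool_pos: [0.5039, 0.0497, 0.0576]
tool_rot: [2.234, 2.208, 0.001]
contact_force: [-2.0, 0.1, 6.9]
opening: 0.009
grip_force: 79.6
```

```bash
python3 -m jog '[[[0,0,0.001],[0,0,0]],[[0,0,0.0015],[0,0,0]],[[0,0,0.0015],[0,0,0]],[[0,0,0.0015],[0,0,0]]]'
python3 -m jog '[[[0,0,0.001],[0,0,0]],[[0,0,0.0015],[0,0,0]],[[0,0,0.0015],[0,0,0]],[[0,0,0.0015],[0,0,0]]]'
```

```text
t: 19.5
tool_pos: [0.5041, 0.0497, 0.0569]
tool_rot: [2.234, 2.208, 0.001]
contact_force: [-4.1, -0.8, 11.8]
opening: 0.0084
grip_force: 80.4
t: 19.9
tool_pos: [0.5042, 0.0497, 0.0569]
tool_rot: [2.234, 2.208, -0.0]
contact_force: [-9.0, 0.3, 20.5]
opening: 0.009
grip_force: 81.7
```

The force rose from 7 to 20 N while z stopped at 0.0569 (home predicted 0.057), so the flange is home. One numeric check for slip and of the roll, then hand in.

```bash
python3 -m jog '[[[0,0,0],[0,0,0]],[[0,0,0],[0,0,0]],[[0,0,0],[0,0,0]],[[0,0,0],[0,0,0]],[[0,0,0],[0,0,0]]]'
python3 v.py w11
python3 - <<'E'
from h import *
import pickle
w=pickle.load(open('w11.pkl','rb')); im=w['image']
T=ctrl.get_obs()['tool_pos']; print(proj(w,T+[-.0012,.03,.029]),proj(w,[.5024,.08,.086]),proj(w,[.612,.05,.039]))
g=cv2.cvtColor(im,cv2.COLOR_BGR2GRAY); print([(y,int(g[y,254])) for y in range(170,235,3)])
c=proj(w,[.612,.05,.039]).astype(int); print(g[c[1]-60:c[1]+60:6,c[0]-60:c[0]+60:8].tolist())
E
```

```text
t: 20.4
tool_pos: [0.5041, 0.0497, 0.0569]
tool_rot: [2.234, 2.208, -0.0]
contact_force: [-8.6, 0.5, 19.9]
opening: 0.0089
grip_force: 81.7
20.45 [0.5041 0.0497 0.0569] [[0.0117, 0.9999, -0.0002], [0.9999, -0.0117, -0.0003], [-0.0003, -0.0002, -1.0]]
[254.19893365 215.83742074] [252.83165068 215.20419389] [453.14433816 229.93883913]
[(170, 254), (173, 254), (176, 255), (179, 132), (182, 240), (185, 207), (188, 170), (191, 118), (194, 116), (197, 121), (200, 120), (203, 118), (206, 119), (209, 119), (212, 118), (215, 146), (218, 180), (221, 187), (224, 187), (227, 186), (230, 186), (233, 187)]
[[201, 201, 200, 199, 202, 199, 203, 203, 202, 202, 201, 198, 204, 47, 43], [200, 200, 203, 201, 237, 240, 239, 239, 203, 203, 199, 197, 198, 48, 44], [201, 200, 237, 239, 238, 238, 239, 242, 240, 242, 198, 202, 67, 41, 44], [205, 220, 224, 234, 239, 237, 255, 255, 255, 255, 255, 247, 38, 43, 41], [116, 214, 224, 228, 235, 255, 255, 255, 255, 255, 255, 255, 254, 45, 45], [198, 201, 219, 237, 255, 255, 255, 163, 199, 142, 255, 255, 255, 32, 49], [186, 207, 209, 255, 255, 255, 228, 188, 112, 136, 
[... 291 characters left out ...]
43, 250, 249, 249, 230, 255, 255, 51], [180, 215, 255, 171, 122, 147, 236, 246, 249, 250, 248, 250, 255, 255, 47], [182, 243, 255, 141, 135, 229, 227, 250, 248, 249, 249, 248, 255, 120, 51], [124, 175, 255, 255, 238, 122, 218, 247, 249, 248, 248, 255, 255, 46, 48], [124, 120, 255, 255, 198, 117, 207, 205, 247, 250, 254, 255, 41, 48, 46], [122, 122, 255, 255, 255, 255, 230, 224, 246, 255, 255, 252, 49, 51, 49], [124, 122, 125, 255, 255, 255, 255, 255, 255, 255, 254, 48, 50, 52, 46], [200, 217, 121, 117, 93, 255, 255, 255, 255, 204, 48, 54, 46, 48, 53], [200, 200, 201, 199, 204, 197, 198, 81, 130, 209, 50, 48, 46, 49, 51], [199, 200, 201, 201, 203, 199, 196, 202, 199, 155, 49, 54, 50, 49, 46]]
```

The head has not slipped in the grip (edge at row 215, as predicted), the roll is still on the spindle, and the push is steady at 20 N.

```bash
python3 -c "
from station import job; print(job.finish_job())"
```

```text
the job is handed in; nothing more can be done
None
```

The job is handed in at about 20.5 s, with no verdict returned: the roll is released on the spindle's collar, and the narrower holder is pressed home in the slot with about 20 N, card to the front and still gripped.

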